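# Level the stirrer with a wedge and switch it on

## Task

The magnetic stirrer leans because its front left rubber foot has gone flat. Lay the yellow wedge down with just its thin end under the stirrer's front edge, beside the flat foot, and let go of it; then push it further in until the stirrer sits level with the bubble inside the ring, without shoving the stirrer along the worktop. Then press the blue knob down, turn it clockwise from the white mark past the orange one to the green one, and let go so that it springs back up there; leave the glassware where it stands.

Things in the scene. Friction and masses are not known exactly. Their poses are not given: they have to be found in the camera images.
- stirrer: Magnetic stirrer, white housing 240 x 160 mm, 2 kg, loose. Origin: middle of its underside at its good feet's soles; x to its back, y to its left seen from the robot, z up. Front face x = -120 mm. Underside 14, deck 58, round plate top 74 mm up. Feet at x = +-100, y = +-62 mm, 14 mm tall, but the front left one (-100, +62) only 6: it leans 0.074 rad to that corner. Levelled, z is vertical.
- front_edge (a point): Point on the housing's lower front edge (stirrer frame -120, +28, 14 mm), 34 mm inward of the flat foot's centre: the wedge goes in here, square to the front face, its middle line at y = +5 to +33 mm of the stirrer frame, clear of the foot. The edge is 6 to 8 mm above the worktop while leaning, 14 mm when level; nothing stands behind it here. Axes as the stirrer's.
- wedge: Yellow wedge 104 mm long, 30 wide, 45 g, lying flat. Origin: middle of its underside; x towards the thin end, z up. 3 mm thick there, rising 1 in 7 to 18 mm at the thick end. Grip it across its width near the origin. It slides freely until about 20 mm are under the edge, then lifts with 4 to 15 N of push; level when about 77 mm are under and the thick end is about 27 mm out from the front face (21 to 30 will do).
- wedge_toe (a point): Middle of the wedge's thin end at its underside (52 mm from the origin). Axes as the wedge's.
- wedge_heel (a point): Middle of the upright face (30 mm wide, 18 mm tall) at the wedge's thick end, 9 mm above its underside, 52 mm from the origin: push here. Axes as the wedge's.
- level (a point): Centre of the ring of the round bubble level (34 mm across, yellow-green face, black ring of 7 mm radius) stuck on the stirrer's front deck, at the height of the bubble.
- bubble (a point): Centre of the pale bubble, 8 mm across, in the level. It floats to the high side, 3.3 mm off the ring's centre per 0.01 rad of lean (takes about 1 s to settle), and rests near the rim while the stirrer leans much. Level: the whole bubble inside the ring.
- knob_grip (a point): Middle of the knob's grip bar, on the knob's axis (stirrer frame -74, -33, 94 mm). Blue bar 40 mm long, 12 wide, 20 tall (10 mm below to 10 above this point), on a black disc of 22 mm radius whose top, 9 mm below this point, fingertips may press. x along the bar to the end with the white pointer, z up the knob's axis.
- knob_press (a joint): How far the knob is pressed down, in m: 0 up, 0.0065 fully down. Springs back; 3.6 N to start, 7.5 N fully down.
- knob_turn (a joint): Knob angle in rad, growing clockwise seen from above: 0 at the white mark (stop), 0.70 orange (slow), 1.40 green (fast), end stop 1.43. Locked at each mark (about 0.1 rad of play) unless pressed at least 5 mm; let go between marks it stays down, let go at a mark it springs up and locks.
- beaker: Clear plastic beaker, 70 mm across, 85 mm tall, standing loose. Origin: middle of its underside.
- amber_bottle: Amber glass bottle with white cap, 62 mm across, 135 mm tall, standing loose. Origin: middle of its underside.
- cylinder: Glass measuring cylinder, 28 mm across, 160 mm tall, on a round green foot 68 mm across. Origin: middle of its underside.
There are look-alikes about, which are no part of the job. Of the things that look like the wedge, take the one that is farthest to the robot's left at the start.

How it is judged:
On the way, in this order (a step that is already met when the one before it is completed fails the run):
1. the wedge lies flat with its thin end (5 to 50 mm of it) under the stirrer's front edge beside the flat foot, let go, the stirrer still leaning (x of wedge_toe in the frame of front_edge between 0.003 and 0.052 m and y of wedge_toe in the frame of front_edge between -0.04 and 0.015 m and angle between wedge's own z axis and vertical below 0.08 rad and contact force between the fingers and wedge below 0.1 N and angle between stirrer's own z axis and vertical above 0.025 rad), for 0.2 s.
2. the wedge, pushed further in, holds the stirrer level, the knob still at the white mark (angle between stirrer's own z axis and vertical below 0.009 rad and x of wedge_toe in the frame of front_edge above 0.055 m and contact force between wedge and stirrer above 0.5 N and value of joint knob_turn below 0.2 rad), for 0.3 s.
3. the knob has been pressed and turned to the green mark and has sprung up there (value of joint knob_turn above 1.3 rad and value of joint knob_press below 0.0015 m), for 0.2 s.
At the end, for the whole second after the job is handed in: The stirrer rests level (within 0.009 rad, the bubble inside its ring) on the wedge, which is in at least 55 mm under the front edge and bears its weight; the knob points to the green mark (turned at least 1.3 rad) and has sprung up (within 1.5 mm); all is at rest (all of step 3 and angle between stirrer's own z axis and vertical below 0.009 rad and x of wedge_toe in the frame of front_edge above 0.055 m and contact force between wedge and stirrer above 0.5 N and linear speed of each of stirrer, wedge below 0.02 m/s); the robot touches nothing.
It fails at once if the stirrer is shoved more than 20 mm along the worktop (distance of stirrer from where it was at the start of the episode above 0.02 m).
It fails at once if the beaker is moved more than 30 mm or tipped (distance of beaker from where it was at the start of the episode above 0.03 m or angle between beaker's own z axis and vertical above 0.35 rad).
It fails at once if the amber bottle is moved more than 30 mm or tipped (distance of amber_bottle from where it was at the start of the episode above 0.03 m or angle between amber_bottle's own z axis and vertical above 0.35 rad).
It fails at once if the measuring cylinder is moved more than 30 mm or tipped (distance of cylinder from where it was at the start of the episode above 0.03 m or angle between cylinder's own z axis and vertical above 0.35 rad).
It also fails if it takes over 72 s, if anything falls off the work surface, if the arm or the gripper's body presses on something with over 40 N, if the wrist force passes 120 N, or if a joint passes its speed limit or range.

## Robot

A 6-joint arm with a two-finger parallel gripper is mounted at the origin on the work surface. World frame = base frame: x ahead of the robot, y to its left, z up, the work surface at z = 0. Lengths are in m, angles in rad, forces in N, time in s.
With the tool pointing down it reaches from about 0.3 to 0.775 m from the base axis. Payload 14.6 kg.
Tool frame: the origin (TCP) lies at the centre of the arm's flange, where the gripper is bolted on; the fingertips stand 199 mm ahead of it and the grasp point (between the pads) lies ctrl.tcp_to_grasp ahead of it (ctrl.tcp_to_grasp is the distance from the TCP to the grasp point, in m); z points along the fingers, y is the line along which they close (so a half turn about z gives the same grasp; the last joint's range is limited). The gripper opens to 94 mm and grips with 3 to 60 N. Pads are 16 mm wide; open, the fingers measure 119 mm over their backs; the gripper's body (75 mm by 177 mm) begins 78 mm behind the grasp point.
Start: joints at [-1.315, 0.3, 1.521, -0, 1.321, -0.067], TCP at [0.174, -0.522, 0.405] pointing down, gripper open.
Joint ranges: [-3.03, 3.03], [-0.79, 2.21], [0.23, 2.52], [-1.04, 4.18], [0, 3.07], [-2.55, 2.55]. Speed limits (rad/s): [2.22, 2.22, 2.57, 3.14, 3.14, 3.14].

## Interface

Orientations are given as [roll, pitch, yaw] about the fixed x, y, z axes, in that order (R = Rz(yaw) Ry(pitch) Rx(roll)).
In Python, from station import ctrl gives the robot as it stands. The module is installed in compiled form; this text tells all that it offers.
- The arm moves only by the shell command python3 -m jog 'ROWS' [OPENING] [FORCE]. ROWS is JSON, a list of rows, each a list of 6 numbers: the shift along the tool's x, y, z in cm, then the turn, a rotation vector about the tool's x, y, z in rad. In form: [[tx, ty, tz, ax, ay, az], ...]. A call has 1 to 8 rows; each row is the pose to reach, as a shift and turn from the pose commanded when the call began, along the tool's axes at that moment; what a row does not reach only later rows make up. A row lasts 1/10 s, in which the tool goes at most 50 mm and 8.59 degrees, less where a joint would pass 70% of its speed; a pose out of reach is approached as far as the arm can. A call with a gripper value outside its range is refused whole. OPENING is the opening in per cent of the stroke, from 0 (shut) to 100 (fully open), set as the call begins (- or left out, the last holds). The fingers move at their own pace and stop on an object; FORCE is the grip in N (left out, the last holds). Time passes only in rows, so rows that repeat a pose let the fingers close. It gives the time, the measured TCP pose, the force, the opening and the grip force at its end, in the units of the state.
- ctrl.get_obs(): the state, without advancing time (a new reading comes with each control period).
- ctrl.camera(name): name is "scene" or "top"; returns a dict with "img" (384x512x3 uint8, blue, green, red), "intrinsics" (3x3 intrinsics, pixels), "R" (3x3) and "t" (3): a world point X has camera coordinates R X + t. Camera axes: x right, y down, z forward; pixel columns grow to the right and rows downward; lengths in m; the calibration is good to about 2 mm. A picture is of the moment at which its call begins. There is no depth.
- ctrl.hand_in(): hands the job in; it is judged then, once.
The state is a dict: "time_s": time; "qpos": joint angles; "joint_vel": joint speeds; "tau": joint torques, N m; "ee_pos": TCP position; "eef_rot": TCP orientation; "force": force on the tool from outside, world axes, zero at the start; "moment": the same for the moment, N m; "grip_width": finger opening in m; "grip_force": force on a finger pad.
Only numpy, scipy, OpenCV 4.12 (cv2) and the standard library are available. Lean on these libraries where they do the work, as an engineer would, in place of code of your own. Each camera call takes 0.05 s, during which the arm holds its last target. There are 200 camera calls.

## Working session

There is one attempt and no reset: what is moved stays moved. The work goes in short steps, Python scripts to look and compute and a shell command to move; the robot and the scene stay as the last step left them, time stands still between calls to the robot, and variables do not carry over. Pictures are saved under pics/ and viewed, at most 10 in all, crops included, and the job is handed in when it is done.

```bash
mkdir -p pics; cat > h.py <<'E'
import numpy as np, cv2
from station import ctrl
def snap(n):
    c=ctrl.camera(n); return c
def ray(c,u,v):
    K,R,t=map(np.array,(c["intrinsics"],c["R"],c["t"]))
    d=R.T@np.linalg.solve(K,[u,v,1.]); o=-R.T@t
    return o,d
def at(c,u,v,z):
    o,d=ray(c,u,v); return o+d*(z-o[2])/d[2]
def proj(c,X):
    p=np.array(c["intrinsics"])@(np.array(c["R"])@np.array(X)+np.array(c["t"])); return p[:2]/p[2]
E
python3 - <<'E'
from h import *
import pickle
a=snap("scene");b=snap("top")
pickle.dump((a,b),open("c0.pkl","wb"))
cv2.imwrite("pics/s0.png",cv2.resize(a["img"],(800,600),interpolation=cv2.INTER_CUBIC))
cv2.imwrite("pics/t0.png",cv2.resize(b["img"],(800,600),interpolation=cv2.INTER_CUBIC))
for c in(a,b): print(c["intrinsics"],-np.array(c["R"]).T@np.array(c["t"]))
print(ctrl.tcp_to_grasp,ctrl.get_obs())
E
```

```text
[[466.3017874    0.         255.42524999]
 [  0.         466.3017874  191.24946714]
 [  0.           0.           1.        ]] [ 1.47488622 -0.50065622  1.09372512]
[[401.88909438   0.         257.83356994]
 [  0.         401.88909438 194.37597845]
 [  0.           0.           1.        ]] [ 0.36364794 -0.05020299  1.13159783]
0.1804 {'time_s': 0.1, 'qpos': array([-1.31463005e+00,  3.00390630e-01,  1.52151231e+00, -4.89251446e-05,
        1.32069617e+00, -6.65985285e-02]), 'joint_vel': array([-0.00020028, -0.00086698, -0.00291601,  0.00092178,  0.00038647,
       -0.00169046]), 'tau': array([ 1.63086112e-03, -5.32647514e+01, -3.53283727e+01,  7.09871692e-02,
        2.35209282e-02, -6.51828577e-05]), 'ee_pos': array([ 0.17444101, -0.52156978,  0.40415946]), 'eef_rot': array([-3.14058527e+00, -1.96933280e-05,  3.22776925e-01]), 'force': array([0.95910752, 0.04297646, 0.84552887]), 'moment': array([-0.01426196, -0.03977446,  0.06350881]), 'grip_force': 0.0, 'grip_width': 0.09387303473668207}
```

View pics/s0.png

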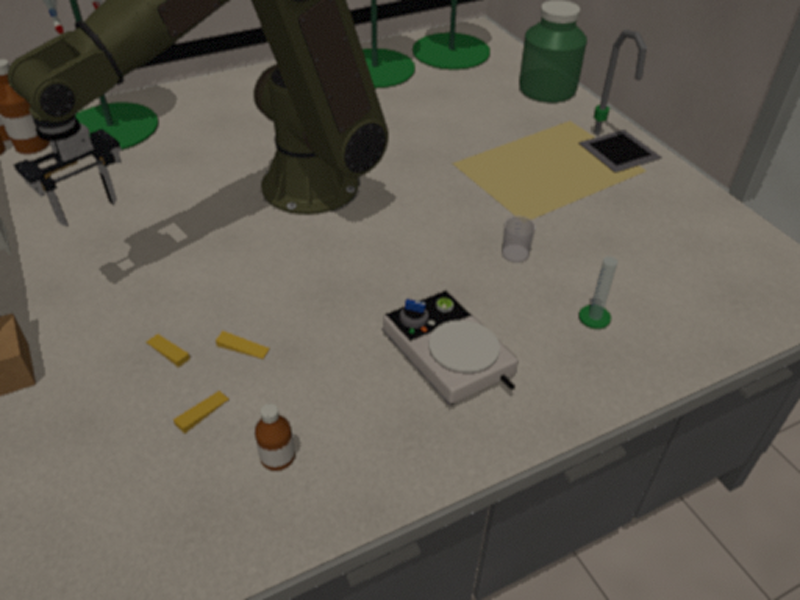

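View pics/t0.png

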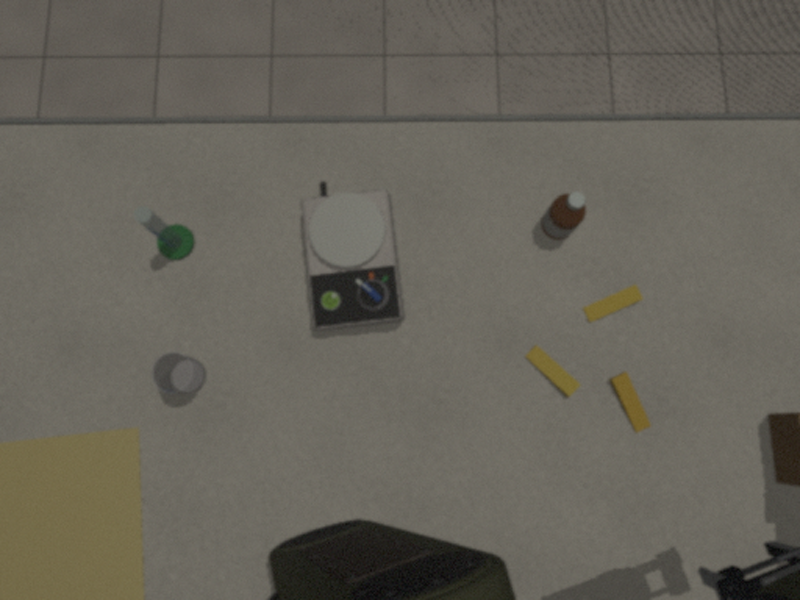

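The scene view shows the stirrer at about (450,345). There are three yellow wedges. The top view puts robot-left at image-left, so the wedge to take is at about (553,371), where the leftmost of the three lies. The beaker, cylinder and bottle are clear of the path. I'll enlarge next.

```bash
python3 - <<'E'
from h import *
import pickle
a,b=pickle.load(open("c0.pkl","rb"))
def crop(c,x,y,w,h,s):
    return cv2.convertScaleAbs(cv2.resize(c["img"][y:y+h,x:x+w],None,fx=s,fy=s,interpolation=cv2.INTER_CUBIC),alpha=1.6)
# top: stirrer u 190..260 v115..215 ; wedge 330..380, 215..260
m=np.zeros((600,800,3),np.uint8)
m[:600,:420]=crop(b,190,115,70,100,6)
m[:300,420:780]=crop(b,328,215,45,37,8)[:300,:360] if 0 else cv2.resize(crop(b,328,215,48,40,1),(360,300),interpolation=cv2.INTER_CUBIC)
m[300:600,420:780]=cv2.resize(crop(a,130,203,48,40,1),(360,300),interpolation=cv2.INTER_CUBIC)
cv2.imwrite("pics/m0.png",m)
E
```

```text
(no output)
```

View pics/m0.png

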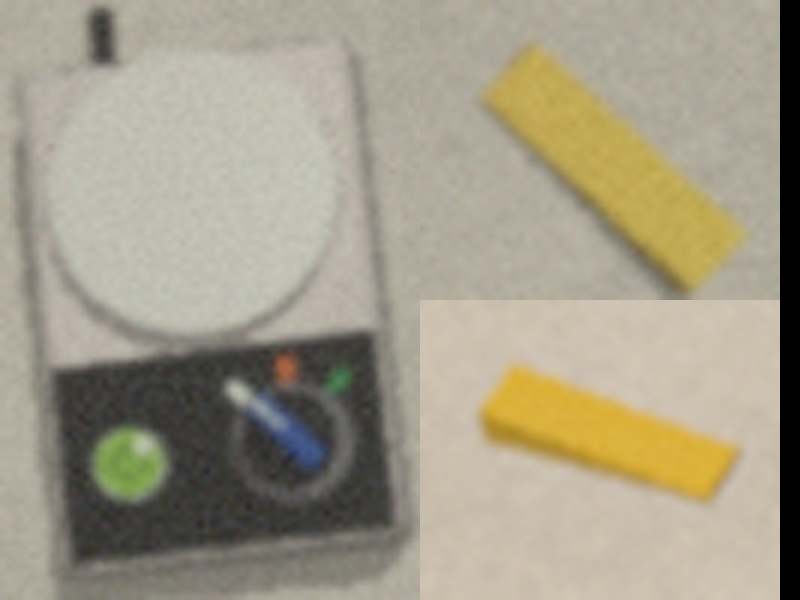

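The enlarged top crop shows the bubble level at (130,465), the bubble to its upper right. The knob disc is at (292,442) with its pointer at (235,388). The wedge's thin end is at upper left, (507,70), and its thick end is at lower right, (718,265). The scene crop agrees, with the tall face at the robot-side end.

```bash
cat >> h.py <<'E'
from scipy.spatial.transform import Rotation as Ro
from scipy.optimize import least_squares
def stir(p,lean=0.0759):
    ax=np.array([100,62,0])/np.hypot(100,62)
    # front-left (-100,62) goes down
    R=Ro.from_euler('z',p[2])*Ro.from_rotvec(-ax*lean) if np.cross(ax,[-100,62,0])[2]>0 else Ro.from_euler('z',p[2])*Ro.from_rotvec(ax*lean)
    return lambda X: R.apply(np.array(X)/1000.)+[p[0],p[1],0]
def wed(p):
    return lambda X: Ro.from_euler('z',p[2]).apply(np.array(X)/1000.)+[p[0],p[1],0]
WC=[[52,15,3],[52,-15,3],[-52,-15,18],[-52,15,18]]
E
python3 - <<'E'
from h import *
import pickle
a,b=pickle.load(open("c0.pkl","rb"))
tu=lambda x,y:(328+(x-420)/7.5,215+y/7.5); su=lambda x,y:(130+(x-420)/7.5,203+(y-300)/7.5)
T=[tu(482,97),tu(532,42),tu(745,237),tu(692,293)]
S=[su(740,450),su(712,500),su(482,412),su(515,365)]
# left(y+) thin: top image left = +y
def f(p,c,P): 
    W=wed(p)(WC); return np.concatenate([proj(c,w)-q for w,q in zip(W,P)])
p0=[.45,-.25,.7]
for nm,Ps in (("top",[(b,T)]),("scene",[(a,S)]),("both",[(b,T),(a,S)])):
    r=least_squares(lambda p:np.concatenate([f(p,c,P) for c,P in Ps]),p0); print(nm,r.x.round(4),r.fun.round(1))
g=lambda x,y:(190+x/6,115+y/6)
pts=[([120,80,58],g(22,78)),([120,-80,58],g(350,42)),([-120,80,58],g(68,572)),([-120,-80,58],g(403,535)),([-74,-33,85],g(292,443))]
print(stir([0,0,0])([-100,62,14]), )
r=least_squares(lambda p:np.concatenate([proj(b,stir(p)(X))-q for X,q in pts]),[.55,.05,0]);print(r.x.round(4),r.fun.round(1))
p=r.x
def draw(c,x,y,w,h,s,al=1.5):
    im=cv2.convertScaleAbs(cv2.resize(c["img"][y:y+h,x:x+w],None,fx=s,fy=s,interpolation=cv2.INTER_CUBIC),alpha=al)
    q=lambda X:tuple(int(v) for v in (proj(c,X)-[x,y]+.5)*s)
    W=stir(p)
    C=W([[sx*120,sy*80,z] for z in(14,58) for sx,sy in((1,1),(1,-1),(-1,-1),(-1,1))])
    for k in range(4):
        for i,j in((k,(k+1)%4),(4+k,4+(k+1)%4),(k,k+4)): cv2.line(im,q(C[i]),q(C[j]),(0,0,255) if i<4 and j<4 else (255,255,0),1)
    D=[q(v) for v in W([[-74+22*np.cos(t),-33+22*np.sin(t),85] for t in np.linspace(0,6.3,30)])]
    cv2.polylines(im,[np.array(D)],True,(255,0,255),1)
    cv2.circle(im,q(W([-120,28,14])),3,(0,255,0),-1)
    return im
A=draw(a,235,178,105,85,4); B=draw(b,185,113,80,105,4)
m=np.zeros((420,760,3),np.uint8); m[:340,:420]=A[:340,:420]; m[:420,430:750]=B; cv2.imwrite("pics/m1.png",m)
E
```

```text
top [ 0.459  -0.3294  0.7621] [-0.5 -0.1  0.2 -0.1  0.3 -0.   0.   0.2]
scene [ 0.4641 -0.3276  0.7712] [ 0.4 -0.1 -0.2  0.1 -0.3  0.2  0.1 -0.2]
both [ 0.4605 -0.3285  0.7649] [-0.8 -0.6 -0.2 -0.6 -0.1 -0.6 -0.3 -0.4 -0.3 -0.7 -1.  -0.5 -0.9 -0.6
 -0.5 -0.9]
[-0.10039951  0.06264437  0.00596843]
[0.6588 0.023  0.095 ] [-0.9 -0.8  0.9 -1.6 -1.3  1.3  1.3  0.9 -0.1 -0.1]
```

View pics/m1.png

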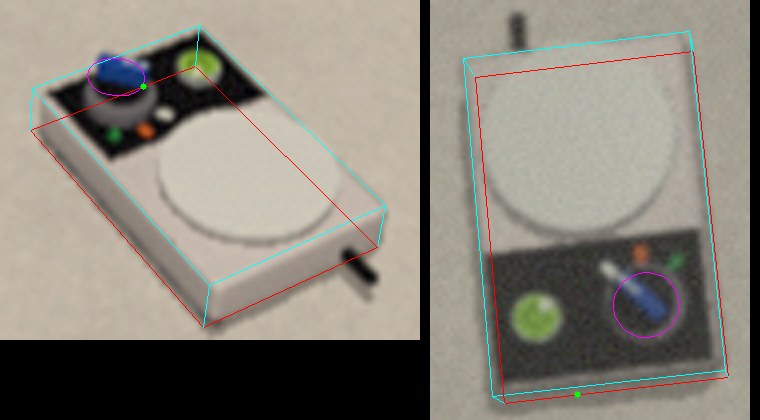

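The fit overlay matches the top view to about 1 px. In the scene view the model sits slightly towards the robot, with the bar at about (121,68) against the model disc at (117,77). I'll refine the fit using both cameras and the bar.

```bash
python3 - <<'E'
from h import *
import pickle
a,b=pickle.load(open("c0.pkl","rb"))
from scipy.ndimage import map_coordinates,gaussian_filter
from scipy.optimize import minimize
def G(c): 
    g=gaussian_filter(c["img"].astype(float).sum(2),1.0); gy,gx=np.gradient(g); return np.minimum(np.hypot(gx,gy),40)
GA,GB=G(a),G(b)
L=lambda p,q:np.linspace(p,q,60)
E_top=[L([120,80,58],[120,-80,58]),L([120,80,58],[-120,80,58])]
E_sc=[L([120,80,58],[120,-80,58]),L([120,80,58],[-120,80,58]),L([-120,-80,58],[-120,80,58]),L([-120,-80,58],[120,-80,58])]
def sc(p,c,g,Es):
    W=stir(p); s=0
    for e in Es:
        uv=np.array([proj(c,X) for X in W(e)]); s+=map_coordinates(g,[uv[:,1],uv[:,0]],order=1).mean()
    return s
for nm,fn in (("top",lambda p:sc(p,b,GB,E_top)),("scene",lambda p:sc(p,a,GA,E_sc)),("both",lambda p:sc(p,b,GB,E_top)+sc(p,a,GA,E_sc))):
    best=max(((fn((x,y,t)),x,y,t) for x in np.arange(.643,.675,.002) for y in np.arange(.01,.036,.002) for t in np.arange(.06,.131,.01)))
    print(nm,np.round(best,4))
# bar: known point (-74,-33,104) top / 100 scene
W=stir([0.6588,.023,.095])
for p in ([.6588,.023,.095],best[1:]):
    W=stir(p); print(proj(b,W([-74,-33,104])),"seen 236.2 185.8",proj(a,W([-74,-33,100])),"seen 265.2 195")
im=cv2.convertScaleAbs(cv2.resize(a["img"][178:263,238:338],None,fx=7,fy=7,interpolation=cv2.INTER_CUBIC),alpha=1.5)
cv2.imwrite("pics/m2.png",im)
E
```

```text
top [3.39908e+01 6.57000e-01 2.00000e-02 1.00000e-01]
scene [1.053138e+02 6.650000e-01 2.600000e-02 8.000000e-02]
both [1.324309e+02 6.650000e-01 2.200000e-02 1.100000e-01]
[237.88315911 187.61466174] seen 236.2 185.8 [263.87944816 193.04896651] seen 265.2 195
[238.69034134 185.10043682] seen 236.2 185.8 [264.28057487 194.65202741] seen 265.2 195
```

View pics/m2.png

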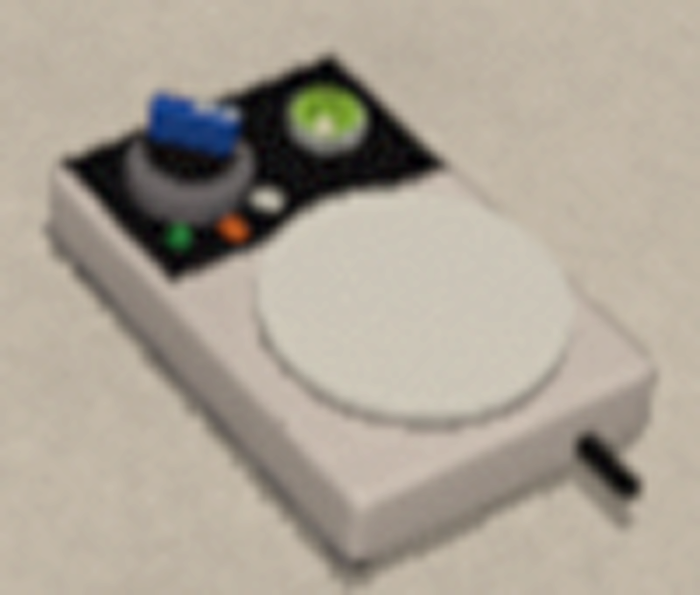

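The enlarged crop shows clean corners: deck at (350,500), (655,372), (52,168) and (332,52), bottom at (352,570) and (55,232), and bar middle at (196,126). The white mark lies beyond the pointer, so I'll fit again with these points.

```bash
python3 - <<'E'
from h import *
import pickle
a,b=pickle.load(open("c0.pkl","rb"))
g=lambda x,y:(190+(x+.5)/6-.5,115+(y+.5)/6-.5)
s=lambda x,y:(238+(x+.5)/7-.5,178+(y+.5)/7-.5)
P=[(b,[120,80,58],g(24,80)),(b,[120,-80,58],g(350,42)),(b,[-74,-33,104],g(284,431)),(b,[-120,80,58],g(70,570)),
(a,[120,-80,58],s(350,503)),(a,[120,80,58],s(655,372)),(a,[-120,-80,58],s(52,168)),(a,[-120,80,58],s(332,52)),(a,[120,-80,14],s(352,567)),(a,[-120,-80,14],s(53,228)),(a,[-74,-33,94],s(196,126))]
for nm,Q in(("top",P[:4]),("scene",P[4:]),("both",P)):
    r=least_squares(lambda p:np.concatenate([proj(c,stir(p)(X))-q for c,X,q in Q]),[.66,.02,.095]);print(nm,r.x.round(4),r.fun.round(1))
p=r.x; W=stir(p); ps=p[2]
n=np.array([np.cos(ps),np.sin(ps),0])
print("edge y19",W([-120,19,14]),"knob",W([-74,-33,94]),"knob axis",W([0,0,1000])-W([0,0,0]))
for d in(0,20,77,110): print(d, "wedge origin with toe d mm under:",W([-120,19,14])+n*(d-52)/1000)
E
```

```text
top [0.66   0.0232 0.098 ] [-1.  -1.   1.1 -1.7  1.   0.7 -1.1  1.7]
scene [0.6635 0.026  0.0892] [ 0.7  0.4  1.5 -0.9 -0.8 -1.4  1.1 -0.6 -1.   1.7 -1.4  0.4 -0.1 -0.5]
both [0.6619 0.025  0.0948] [-1.5 -1.7  0.6 -2.2  0.2  0.1 -1.9  1.   0.3  0.1  1.  -1.3 -1.5 -1.4
  0.4 -0.8 -1.3  1.4 -2.   0.4 -0.8 -0.6]
edge y19 [0.54009318 0.03319624 0.00794047] knob [ 0.58701898 -0.00922974  0.09289931] knob axis [-0.04587654  0.06037466  0.99712098]
0 wedge origin with toe d mm under: [0.48832661 0.02827461 0.00794047]
20 wedge origin with toe d mm under: [0.50823683 0.03016754 0.00794047]
77 wedge origin with toe d mm under: [0.56498095 0.0355624  0.00794047]
110 wedge origin with toe d mm under: [0.59783281 0.03868575 0.00794047]
```

```bash
cat >> h.py <<'E'
def go(x,y,z,yaw):
    """tool-frame shift (cm) and turn from present pose to target TCP pose pointing down"""
    o=ctrl.get_obs(); R=Ro.from_euler('xyz',o["eef_rot"]); T=Ro.from_euler('xyz',[np.pi,0,yaw])
    print((R.inv().apply(np.array([x,y,z])-o["ee_pos"])*100).round(2),(R.inv()*T).as_rotvec().round(3))
def st():
    o=ctrl.get_obs(); print({k:np.round(o[k],4) for k in("time_s","ee_pos","eef_rot","force","grip_width","grip_force")})
E
python3 -c "
from h import *
go(.461,-.3285,.26,.766)"
```

```text
[33.3  -9.21 14.43] [-0.001 -0.    -0.443]
```

```bash
python3 -m jog '[[33.3,-9.2,14.4,0,0,-0.443],[33.3,-9.2,14.4,0,0,-0.443],[33.3,-9.2,14.4,0,0,-0.443],[33.3,-9.2,14.4,0,0,-0.443],[33.3,-9.2,14.4,0,0,-0.443],[33.3,-9.2,14.4,0,0,-0.443],[33.3,-9.2,14.4,0,0,-0.443],[33.3,-9.2,14.4,0,0,-0.443]]' 70 10
python3 -m jog '[[0,0,0,0,0,0],[0,0,0,0,0,0]]'
python3 - <<'E'
from h import *
go(.461,-.3285,.202,.766)
a=snap("scene");b=snap("top")
m=np.zeros((600,800,3),np.uint8)
for c,x0,y0,k in((b,310,175,0),(a,95,150,1)):
    im=cv2.convertScaleAbs(cv2.resize(c["img"][y0:y0+120,x0:x0+80],None,fx=5,fy=5,interpolation=cv2.INTER_CUBIC),alpha=1.5)
    m[:,400*k:400*k+400]=im
cv2.imwrite("pics/m3.png",m)
E
```

```text
time_s: 0.9
ee_pos: [0.4631, -0.3263, 0.2586]
eef_rot: [-3.139, 0.0, 0.768]
force: [-0.3, -0.9, 0.4]
grip_width: 0.0657
grip_force: 0.0
time_s: 1.1
ee_pos: [0.4609, -0.3288, 0.2605]
eef_rot: [-3.141, 0.0, 0.767]
force: [0.7, -1.1, 0.2]
grip_width: 0.0658
grip_force: 0.0
[ 0.02 -0.01  5.85] [-0.001  0.     0.001]
```

View pics/m3.png

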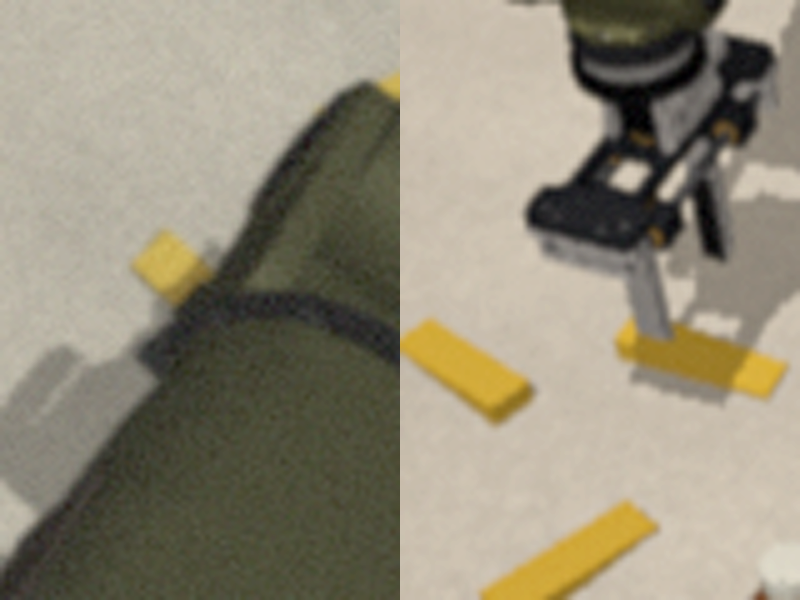

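The scene crop at right shows the near finger at (655,320) just short of the wedge, straddling its middle as planned. The wedge spans (620,345) to (785,380). The fit is good, so I'll descend and grip.

```bash
python3 -m jog '[[0,0,3,0,0,0],[0,0,5.8,0,0,0],[0,0,5.8,0,0,0],[0,0,5.8,0,0,0]]'
python3 -m jog '[[0,0,0,0,0,0],[0,0,0,0,0,0],[0,0,0,0,0,0],[0,0,0,0,0,0],[0,0,0,0,0,0],[0,0,0,0,0,0],[0,0,0,0,0,0],[0,0,0,0,0,0]]' 0 15
python3 -m jog '[[0,0,-2,0,0,0],[0,0,-6,0,0,0],[0,0,-6,0,0,0],[0,0,-6,0,0,0]]'
python3 - <<'E'
from h import *
W=stir([.661,.024,.095]); e=W([-120,19,14]); n=np.array([np.cos(.095),np.sin(.095)])
t=e[:2]+n*(-.052-.030); print(t); go(t[0],t[1],.262,.095)
E
```

```text
time_s: 1.6
ee_pos: [0.4606, -0.3295, 0.2034]
eef_rot: [3.142, 0.0, 0.765]
force: [0.6, 0.4, 0.3]
grip_width: 0.0659
grip_force: 0.0
time_s: 2.4
ee_pos: [0.4611, -0.3287, 0.2028]
eef_rot: [3.142, -0.0, 0.766]
force: [-1.8, 0.9, 3.9]
grip_width: 0.0294
grip_force: 15.0
time_s: 2.8
ee_pos: [0.4611, -0.3287, 0.263]
eef_rot: [3.14, -0.0, 0.766]
force: [-0.0, 0.5, -1.7]
grip_width: 0.0302
grip_force: 15.0
[0.45760441 0.02441635]
[ 24.22 -25.69   0.07] [ 0.001 -0.001  0.671]
```

```bash
python3 -m jog '[[3,-3,0,0,0,0.1],[6.5,-6.5,0,0,0,0.25],[10,-10,0,0,0,0.4],[13.5,-13.5,0,0,0,0.53],[17,-17,0,0,0,0.671],[20.5,-21,0,0,0,0.671],[24.2,-25.7,0,0,0,0.671],[24.2,-25.7,0,0,0,0.671]]'
python3 -m jog '[[0,0,0,0,0,0],[0,0,0,0,0,0],[0,0,0,0,0,0]]'
python3 - <<'E'
from h import *
st(); go(.4576,.0244,.2035,.095)
a=snap("scene");b=snap("top")
m=np.zeros((600,800,3),np.uint8)
for c,x0,y0,k in((b,180,130,0),(a,230,130,1)):
    im=cv2.convertScaleAbs(cv2.resize(c["img"][y0:y0+120,x0:x0+80],None,fx=5,fy=5,interpolation=cv2.INTER_CUBIC),alpha=1.5)
    m[:,400*k:400*k+400]=im
cv2.imwrite("pics/m4.png",m)
E
```

```text
time_s: 3.6
ee_pos: [0.4564, 0.0271, 0.2614]
eef_rot: [-3.141, 0.002, 0.097]
force: [0.2, -1.1, -0.2]
grip_width: 0.0298
grip_force: 15.0
time_s: 3.9
ee_pos: [0.4574, 0.0235, 0.2621]
eef_rot: [-3.142, 0.001, 0.094]
force: [1.0, 0.6, -0.6]
grip_width: 0.0299
grip_force: 15.0
{'time_s': np.float64(3.9), 'ee_pos': array([0.4574, 0.0235, 0.2621]), 'eef_rot': array([-3.1416e+00,  1.0000e-03,  9.4000e-02]), 'force': array([ 0.9594,  0.6403, -0.6059]), 'grip_width': np.float64(0.0299), 'grip_force': np.float64(14.9998)}
[ 0.03 -0.09  5.86] [-0.     0.001 -0.001]
```

View pics/m4.png

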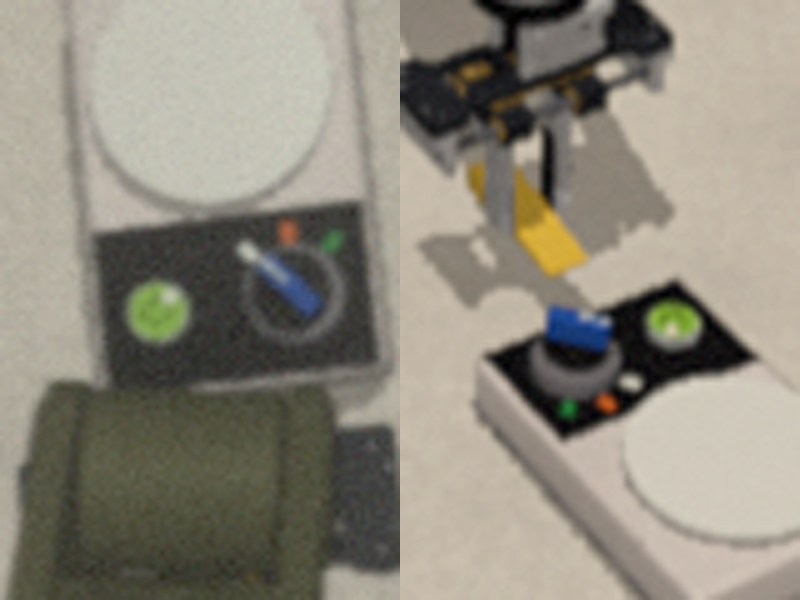

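The wedge is held flat with its thin end at (567,266), pointing at the stirrer's front. The flat foot and level are on its left side. I'll check that toe point numerically, then lower.

```bash
python3 - <<'E'
from h import *
a=snap("scene")
print(at(a,230+(167+.5)/5-.5,130+(266+.5)/5-.5,.062),"expected",.4574+.052,.0235+.005)
E
python3 -m jog '[[0,-0.1,2,0,0,0],[0,-0.1,4,0,0,0],[0,-0.1,5.2,0,0,0],[0,-0.1,5.6,0,0,0],[0,-0.1,5.8,0,0,0],[0,-0.1,5.8,0,0,0]]'
```

```text
[0.50734284 0.02664493 0.062     ] expected 0.5094 0.0285
time_s: 4.65
ee_pos: [0.4575, 0.0252, 0.205]
eef_rot: [3.142, -0.0, 0.095]
force: [-0.1, 0.4, -0.7]
grip_width: 0.0299
grip_force: 15.0
```

```bash
python3 -m jog '[[0,0,0.2,0,0,0],[0,0,0.2,0,0,0],[1,0,0.2,0,0,0],[2,0,0.2,0,0,0],[3,0,0.2,0,0,0],[3.8,0,0.2,0,0,0],[3.8,0,0.2,0,0,0]]'
python3 -m jog '[[0.4,0,0,0,0,0],[0.8,0,0,0,0,0],[1.2,0,0,0,0,0],[1.2,0,0,0,0,0]]'
```

```text
time_s: 5.35
ee_pos: [0.4962, 0.029, 0.2028]
eef_rot: [3.141, -0.001, 0.095]
force: [3.1, -1.0, 3.3]
grip_width: 0.0298
grip_force: 15.0
time_s: 5.75
ee_pos: [0.5074, 0.03, 0.2028]
eef_rot: [3.142, -0.0, 0.095]
force: [0.3, 0.2, 3.1]
grip_width: 0.0298
grip_force: 15.0
```

```bash
python3 -m jog '[[0,0,0,0,0,0],[0,0,0,0,0,0],[0,0,0,0,0,0],[0,0,0,0,0,0],[0,0,0,0,0,0]]' 60
python3 -m jog '[[0,0,-1,0,0,0],[0,0,-4,0,0,0],[-4,0,-5,0,0,0],[-8,0,-5,0,0,0],[-8.5,0,-5,0,0,0],[-8.5,0,-5,0,0,0]]' 0
python3 - <<'E'
from h import *
st()
a=snap("scene");b=snap("top")
m=np.zeros((600,800,3),np.uint8)
for c,x0,y0,k in((b,180,150,0),(a,220,140,1)):
    im=cv2.convertScaleAbs(cv2.resize(c["img"][y0:y0+100,x0:x0+66],None,fx=6,fy=6,interpolation=cv2.INTER_CUBIC),alpha=1.5)
    m[:,400*k:400*k+396]=im
cv2.imwrite("pics/m5.png",m)
E
```

```text
time_s: 6.25
ee_pos: [0.507, 0.03, 0.2026]
eef_rot: [-3.142, 0.0, 0.095]
force: [0.3, -0.2, -0.4]
grip_width: 0.0562
grip_force: 0.0
time_s: 6.85
ee_pos: [0.4222, 0.0219, 0.2536]
eef_rot: [3.141, -0.001, 0.095]
force: [0.7, -0.2, 0.5]
grip_width: 0.0116
grip_force: 0.0
{'time_s': np.float64(6.85), 'ee_pos': array([0.4222, 0.0219, 0.2536]), 'eef_rot': array([ 3.1414e+00, -1.5000e-03,  9.4600e-02]), 'force': array([ 0.707 , -0.192 ,  0.4818]), 'grip_width': np.float64(0.0116), 'grip_force': np.float64(0.0)}
```

View pics/m5.png

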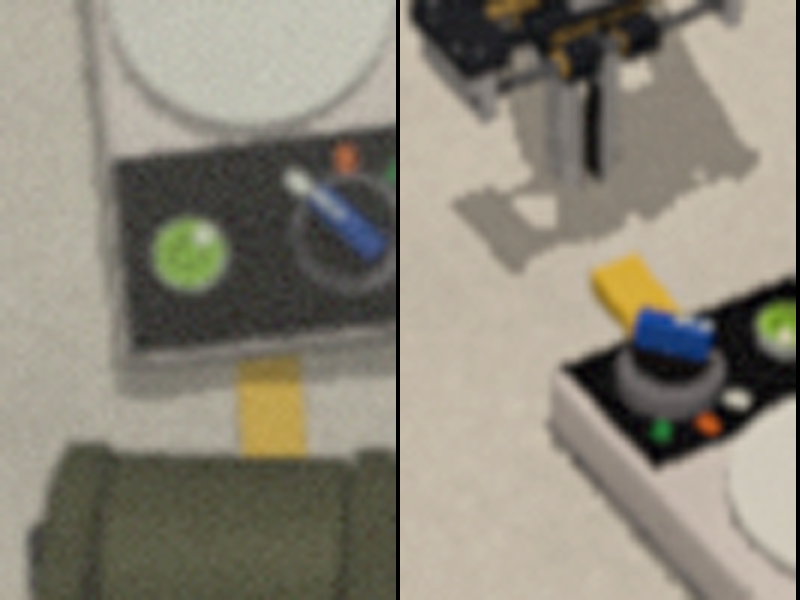

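The top crop shows the wedge going under the front edge at (270,360), about 67 mm right of the housing's left corner, which is y ≈ +13 mm. The bubble is still at the rim, so the stirrer still leans. The scene crop shows the gripper clear and the heel at (614,263). I'll check the heel position, then lower and push.

```bash
python3 - <<'E'
from h import *
a=snap("scene");b=snap("top")
print(at(a,255.2,183.4,.018),at(b,225.2,216.7,.011))
W=stir([.661,.024,.095]); 
E
python3 -m jog '[[0,0,2,0,0,0],[0,0,4,0,0,0],[0,0,4.7,0,0,0],[0,0,4.7,0,0,0],[0.8,0,4.7,0,0,0],[1.6,0,4.7,0,0,0],[2.2,0,4.7,0,0,0],[2.8,0,4.7,0,0,0]]'
```

```text
[0.45712486 0.02417186 0.018     ] [0.51995849 0.0286767  0.011     ]
time_s: 7.85
ee_pos: [0.4511, 0.0247, 0.206]
eef_rot: [3.142, -0.001, 0.095]
force: [-1.5, 0.1, 1.0]
grip_width: 0.0007
grip_force: 0.4
```

```bash
python3 -m jog '[[0.4,0,0,0,0,0],[0.8,0,0,0,0,0],[1.2,0,0,0,0,0],[1.6,0,0,0,0,0],[2.0,0,0,0,0,0],[2.4,0,0,0,0,0],[2.8,0,0,0,0,0],[3.2,0,0,0,0,0]]'
python3 -m jog '[[0.3,0,0,0,0,0],[0.6,0,0,0,0,0],[0.9,0,0,0,0,0],[1.2,0,0,0,0,0]]'
cat >> h.py <<'E'
def lev(c,x0,y0,w,h,s):
    return cv2.convertScaleAbs(cv2.resize(c["img"][y0:y0+h,x0:x0+w],None,fx=s,fy=s,interpolation=cv2.INTER_CUBIC),alpha=1.6)
E
python3 - <<'E'
from h import *
a=snap("scene");b=snap("top")
m=np.zeros((600,800,3),np.uint8)
m[:,:400]=lev(a,265,165,50,75,8); m[:,400:]=lev(b,190,155,50,75,8)
cv2.imwrite("pics/m6.png",m)
E
```

```text
time_s: 8.65
ee_pos: [0.4816, 0.0276, 0.2054]
eef_rot: [-3.141, 0.004, 0.095]
force: [-13.6, -2.0, 10.4]
grip_width: 0.0001
grip_force: 6.6
time_s: 9.05
ee_pos: [0.4935, 0.0288, 0.2054]
eef_rot: [-3.141, 0.004, 0.095]
force: [-12.1, -2.0, 10.0]
grip_width: 0.0004
grip_force: 6.4
```

View pics/m6.png

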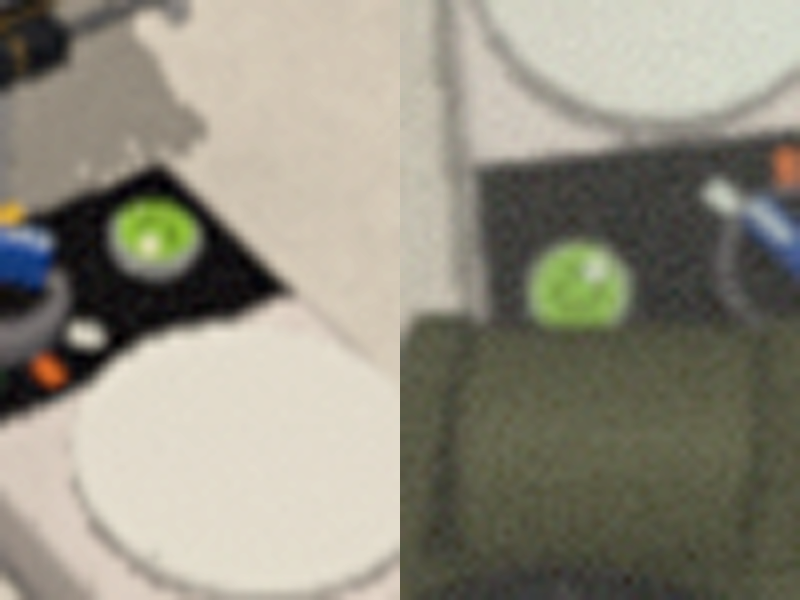

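The stirrer is lifting with 12–14 N of push, and its marks have hardly moved, so it hasn't been shoved. In the scene crop the bubble is at (150,242) with the face centre at (157,228), so it is still off to the back right. From here I'll measure the bubble by code as I push on.

```bash
cat >> h.py <<'E'
def bub(c,guess):
    """offset bubble - face centre, mm-ish on the deck plane (world x,y), for face near pixel guess"""
    u,v=map(int,guess); w=11; s=8
    im=cv2.resize(c["img"][v-w:v+w+1,u-w:u+w+1],None,fx=s,fy=s,interpolation=cv2.INTER_CUBIC).astype(float)
    B,G,R=cv2.GaussianBlur(im,(0,0),3).transpose(2,0,1)
    m=((G-R>14)&(G-B>40)).astype(np.uint8)
    k,l,stt,ce=cv2.connectedComponentsWithStats(m); j=1+np.argmax(stt[1:,4]); 
    cnt=max(cv2.findContours((l==j).astype(np.uint8),0,2)[0],key=cv2.contourArea); hull=cv2.convexHull(cnt)
    (ex,ey),_,_=cv2.fitEllipse(hull); mask=np.zeros(m.shape,np.uint8); cv2.fillPoly(mask,[hull],1); mask=cv2.erode(mask,np.ones((9,9)))
    p=np.where(mask>0,B,0); base=np.median(B[mask>0]); wgt=np.clip(p-(base+.55*(p.max()-base)),0,None)
    yy,xx=np.mgrid[:p.shape[0],:p.shape[1]]; bx,by=(wgt*xx).sum()/wgt.sum(),(wgt*yy).sum()/wgt.sum()
    f=lambda x,y:at(c,u-w+(x+.5)/s-.5,v-w+(y+.5)/s-.5,.066)
    print("hull",[int(t) for t in cv2.boundingRect(hull)],"contrast",round(p.max()-base,1),"off mm",((f(bx,by)-f(ex,ey))[:2]*1000).round(1),"face",f(ex,ey)[:2].round(4))
E
python3 -c "
from h import *; import pickle
a,b=pickle.load(open('c0.pkl','rb')); bub(a,(284,195)); bub(b,(211,192))
a=snap('scene'); bub(a,(284,194))"
python3 -m jog '[[0.3,0,0,0,0,0],[0.6,0,0,0,0,0],[0.8,0,0,0,0,0],[0.8,0,0,0,0,0],[0.8,0,0,0,0,0],[0.8,0,0,0,0,0],[0.8,0,0,0,0,0],[0.8,0,0,0,0,0]]'
python3 -m jog '[[0,0,0,0,0,0],[0,0,0,0,0,0],[0,0,0,0,0,0],[0,0,0,0,0,0]]'
python3 -c "
from h import *
a=snap('scene'); bub(a,(284,194))"
```

```text
hull [57, 55, 74, 48] contrast 66.2 off mm [ 5.9 -4.7] face [0.5841 0.0623]
hull [54, 52, 76, 77] contrast 44.4 off mm [ 6.1 -4.4] face [0.5805 0.0635]
hull [55, 58, 75, 55] contrast 75.1 off mm [ 6.1 -5.9] face [0.583 0.062]
time_s: 10.0
ee_pos: [0.5016, 0.0295, 0.2054]
eef_rot: [-3.141, 0.003, 0.095]
force: [-9.5, -0.8, 7.3]
grip_width: 0.0005
grip_force: 4.6
time_s: 10.4
ee_pos: [0.5016, 0.0295, 0.2054]
eef_rot: [-3.141, 0.003, 0.095]
force: [-8.7, -0.3, 6.3]
grip_width: 0.0003
grip_force: 4.6
hull [55, 58, 74, 56] contrast 60.7 off mm [ 1.8 -2.8] face [0.5829 0.0619]
```

```bash
python3 -m jog '[[0.2,0,0,0,0,0],[0.4,0,0,0,0,0],[0.5,0,0,0,0,0],[0.5,0,0,0,0,0],[0.5,0,0,0,0,0],[0.5,0,0,0,0,0],[0.5,0,0,0,0,0],[0.5,0,0,0,0,0]]'
python3 -m jog '[[0,0,0,0,0,0],[0,0,0,0,0,0],[0,0,0,0,0,0],[0,0,0,0,0,0],[0,0,0,0,0,0],[0,0,0,0,0,0]]'
python3 -c "
from h import *
a=snap('scene'); bub(a,(284,194))"
```

```text
time_s: 11.25
ee_pos: [0.5062, 0.03, 0.2054]
eef_rot: [-3.141, 0.005, 0.095]
force: [-14.8, -1.8, 10.0]
grip_width: 0.0008
grip_force: 7.0
time_s: 11.85
ee_pos: [0.5062, 0.03, 0.2054]
eef_rot: [-3.141, 0.005, 0.095]
force: [-14.1, -1.6, 10.5]
grip_width: 0.0007
grip_force: 7.0
hull [53, 58, 76, 57] contrast 56.7 off mm [ 0.9 -1. ] face [0.5826 0.0618]
```

```bash
python3 -m jog '[[0.15,0,0,0,0,0],[0.15,0,0,0,0,0],[0.15,0,0,0,0,0],[-1,0,0,0,0,0],[-4,0,0,0,0,0],[-8,0,-3,0,0,0],[-12,0,-8,0,0,0],[-14,0,-10,0,0,0]]'
python3 -m jog '[[0,0,0,0,0,0],[0,0,0,0,0,0],[0,0,0,0,0,0],[0,0,0,0,0,0],[0,0,0,0,0,0],[0,0,0,0,0,0]]'
python3 - <<'E'
from h import *
st()
a=snap("scene");b=snap("top"); bub(a,(284,194)); bub(b,(211,192))
# wedge visible piece (top view): yellow mask extents
u0,v0,w,h=195,195,70,60
hsv=cv2.cvtColor(b["img"][v0:v0+h,u0:u0+w],cv2.COLOR_BGR2HSV); m=cv2.inRange(hsv,(18,110,60),(32,255,255))
ys,xs=np.nonzero(m); print(len(xs), xs.min()+u0 if len(xs) else 0, xs.max()+u0, ys.min()+v0, ys.max()+v0)
print("heel mid",at(b,(xs.min()+xs.max())/2+u0,ys.max()+v0+.5,.018))
# blue bar
for c,z in((b,.104),(a,.1)):
    hs=cv2.cvtColor(c["img"],cv2.COLOR_BGR2HSV); m=cv2.inRange(hs,(105,120,40),(125,255,255)); m[:160]=0; m[:,:200]=0;m[:,300:]=0
    n,l,s_,ce=cv2.connectedComponentsWithStats(m); j=1+np.argmax(s_[1:,4]); ys,xs=np.nonzero(l==j); r=cv2.minAreaRect(np.c_[xs,ys].astype(np.float32)); print(s_[j],ce[j],at(c,*ce[j],z),r)
big=np.zeros((600,800,3),np.uint8); big[:,:400]=lev(b,200,165,50,75,8); big[:,400:]=lev(a,245,165,50,75,8)
cv2.imwrite("pics/m7.png",big)
E
```

```text
time_s: 12.7
ee_pos: [0.3664, 0.0167, 0.3069]
eef_rot: [3.142, -0.0, 0.095]
force: [0.0, 0.4, 1.0]
grip_width: 0.0008
grip_force: 0.0
time_s: 13.3
ee_pos: [0.368, 0.0168, 0.305]
eef_rot: [-3.141, 0.001, 0.095]
force: [1.3, 0.9, -0.4]
grip_width: 0.0007
grip_force: 0.0
{'time_s': np.float64(13.3), 'ee_pos': array([0.368 , 0.0168, 0.305 ]), 'eef_rot': array([-3.1414e+00,  1.4000e-03,  9.4800e-02]), 'force': array([ 1.2636,  0.8925, -0.3518]), 'grip_width': np.float64(0.0007), 'grip_force': np.float64(0.0)}
hull [53, 58, 76, 56] contrast 60.5 off mm [ 0.4 -0.1] face [0.5825 0.0618]
hull [62, 40, 81, 78] contrast 48.6 off mm [0.2 0.3] face [0.5844 0.0603]
93 219 229 209 218
heel mid [0.51395544 0.03150627 0.018     ]
[238 185   7   5  19] [241.73684211 187.        ] [ 0.58481823 -0.02073272  0.104     ] ((241.54000854492188, 186.77999877929688), (6.600000381469727, 3.0), 36.869895935058594)
[258 193  13   8  67] [263.76119403 196.91044776] [ 0.59933076 -0.01943388  0.1       ] ((264.1500549316406, 197.05001831054688), (12.33288288116455, 5.692099571228027), 18.434947967529297)
```

View pics/m7.png

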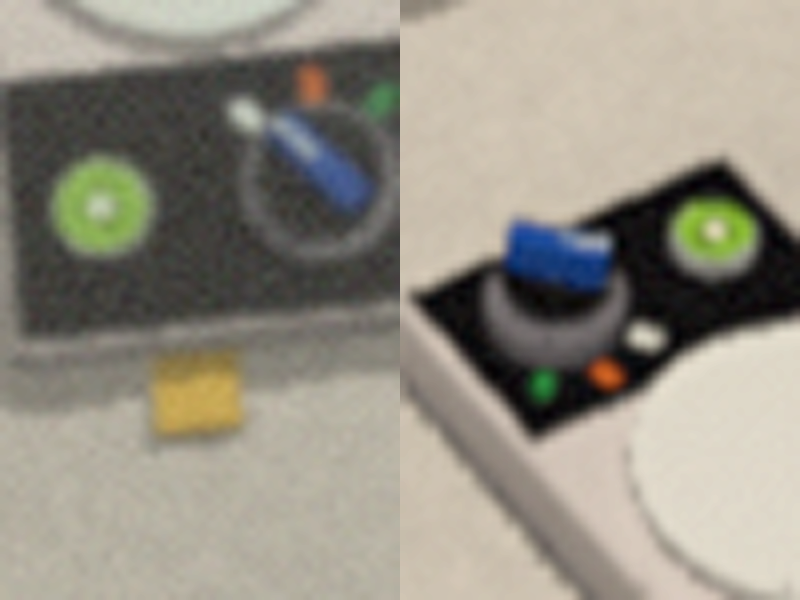

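The bubble sits in the ring's centre in both views, at (102,207) in top and (712,232) in scene. The wedge stands about 27 mm out, and the marks haven't moved noticeably. The bar runs from about (270,115) to (372,205) in top, with its middle at (560,255) in scene. Next I'll work out the knob position.

```bash
python3 - <<'E'
from h import *
a=snap("scene");b=snap("top")
g=lambda x,y:(200+(x+.5)/8-.5,165+(y+.5)/8-.5)
k1=at(b,*g(320,161),.104); k2=at(a,245+160.5/8-.5,165+255.5/8-.5,.094)
print(k1,k2)
e=[at(b,*g(*q),.104) for q in((372,205),(270,115))]; d=e[1]-e[0]; print("bar",np.hypot(*d[:2]),np.arctan2(d[1],d[0]))
c0=at(b,*g(318,180),.062); print("ring centre",c0)
for q in((245,115),(313,83),(382,98)): d=at(b,*g(*q),.058)-k1; d2=at(b,*g(*q),.058)-c0; print(np.arctan2(d[1],d[0]),np.arctan2(d2[1],d2[0]))
print("model",stir([.661,.024,.095],0)([-74,-33,94]))
k=(k1+k2)/2; go(k[0],k[1],.305,.795)
E
```

```text
[ 0.59105955 -0.01506806  0.104     ] [ 0.59331056 -0.01339748  0.094     ]
bar 0.045102083407015756 0.8295828337512093
ring centre [ 0.5937452  -0.01293461  0.062     ]
0.7977058918838282 0.810194242348911
0.10335350173312687 0.05058926468223792
-0.55134901727387 -0.6393733248991812
model [ 0.59046396 -0.01587063  0.094     ]
[22.05  5.21  0.04] [-0.   0.  -0.7]
```

```bash
python3 -m jog '[[3,0,-4,0,0,-0.1],[7.5,1.5,-4,0,0,-0.25],[12,3,-4,0,0,-0.4],[16,4,-4,0,0,-0.55],[20,5.2,-4,0,0,-0.7],[22.0,5.2,-4,0,0,-0.71],[22.0,5.2,-4,0,0,-0.71],[22.0,5.2,-4,0,0,-0.71]]' 40 8
python3 -m jog '[[0,0,0,0,0,0],[0,0,0,0,0,0]]'
python3 -c "
from h import *
go(.592,-.0145,.290,.805)
a=snap('scene'); bub(a,(284,194))"
```

```text
time_s: 14.3
ee_pos: [0.5913, -0.0141, 0.3451]
eef_rot: [-3.141, 0.001, 0.804]
force: [-0.9, -0.6, 0.4]
grip_width: 0.0377
grip_force: 0.0
time_s: 14.5
ee_pos: [0.591, -0.0141, 0.3461]
eef_rot: [3.141, -0.0, 0.805]
force: [-0.6, 0.0, -0.1]
grip_width: 0.0378
grip_force: 0.0
[0.04 0.1  5.61] [ 0. -0. -0.]
hull [53, 57, 76, 57] contrast 62.4 off mm [ 0.6 -0.2] face [0.5824 0.0619]
```

```bash
python3 -m jog '[[0,0.1,2,0,0,0],[0,0.1,4,0,0,0],[0,0.1,5,0,0,0],[0,0.1,5.6,0,0,0],[0,0.1,5.7,0,0,0],[0,0.1,5.7,0,0,0]]'
python3 -m jog '[[0,0,0,0,0,0],[0,0,0,0,0,0],[0,0,0,0,0,0],[0,0,0,0,0,0],[0,0,0,0,0,0],[0,0,0,0,0,0]]' 0 8
```

```text
time_s: 15.15
ee_pos: [0.5925, -0.0149, 0.2893]
eef_rot: [3.141, -0.001, 0.805]
force: [-0.6, -0.4, 0.1]
grip_width: 0.0379
grip_force: 0.0
time_s: 15.75
ee_pos: [0.5923, -0.0147, 0.2888]
eef_rot: [-3.141, 0.0, 0.805]
force: [-3.5, 2.3, 3.2]
grip_width: 0.0117
grip_force: 8.0
```

```bash
python3 -m jog '[[0,0,0.3,0,0,0],[0,0,0.6,0,0,0],[0,0,0.8,0,0,0],[0,0,0.8,0,0,0]]'
python3 -m jog '[[0,0,0.15,0,0,0],[0,0,0.3,0,0,0],[0,0,0.3,0,0,0]]'
```

```text
time_s: 16.15
ee_pos: [0.5924, -0.0146, 0.2811]
eef_rot: [-3.142, -0.001, 0.805]
force: [-5.1, 3.8, 6.7]
grip_width: 0.0119
grip_force: 8.0
time_s: 16.45
ee_pos: [0.5924, -0.0146, 0.2785]
eef_rot: [3.141, -0.001, 0.805]
force: [-4.7, 4.9, 9.7]
grip_width: 0.0118
grip_force: 8.0
```

```bash
python3 -m jog '[[0,0,0.1,0,0,0],[0,0,0.1,0,0,0]]'
python3 -m jog '[[0,0,0.1,0,0,0],[0,0,0.1,0,0,0]]'
```

```text
time_s: 16.65
ee_pos: [0.5925, -0.0146, 0.2778]
eef_rot: [3.141, -0.001, 0.805]
force: [-6.5, 5.5, 14.5]
grip_width: 0.0122
grip_force: 11.0
time_s: 16.85
ee_pos: [0.5925, -0.0145, 0.2777]
eef_rot: [3.141, -0.002, 0.805]
force: [-8.7, 5.0, 21.8]
grip_width: 0.0121
grip_force: 14.3
```

```bash
python3 -m jog '[[0,0,0,0,0,0.12],[0,0,0,0,0,0.24],[0,0,0,0,0,0.36],[0,0,0,0,0,0.48],[0,0,0,0,0,0.6],[0,0,0,0,0,0.7],[0,0,0,0,0,0.7]]' 0 15
python3 -c "
from h import *
a=snap('scene'); bub(a,(284,194))"
```

```text
time_s: 17.55
ee_pos: [0.5925, -0.0144, 0.2777]
eef_rot: [-3.141, -0.002, 0.101]
force: [-9.5, 6.0, 21.6]
grip_width: 0.0118
grip_force: 20.0
hull [56, 59, 73, 56] contrast 52.0 off mm [ 0.8 -0.4] face [0.5833 0.0619]
```

```bash
python3 -m jog '[[0,0,0,0,0,0.12],[0,0,0,0,0,0.24],[0,0,0,0,0,0.36],[0,0,0,0,0,0.48],[0,0,0,0,0,0.6],[0,0,0,0,0,0.72],[0,0,0,0,0,0.72]]'
```

```text
time_s: 18.3
ee_pos: [0.5925, -0.0143, 0.2777]
eef_rot: [-3.14, -0.001, -0.619]
force: [-9.2, 7.4, 21.6]
grip_width: 0.0118
grip_force: 22.1
```

```bash
python3 -m jog '[[0,0,-0.15,0,0,0],[0,0,-0.15,0,0,0],[0,0,-0.15,0,0,0],[0,0,-0.15,0,0,0],[0,0,-0.15,0,0,0]]' 30
python3 -m jog '[[0,0,-0.5,0,0,0],[0,0,-1.0,0,0,0],[0,0,-3,0,0,0],[0,0,-7,0,0,0],[-4,0,-10,0,0,0],[-9,0,-11,0,0,0],[-14,0,-11,0,0,0],[-19,0,-11,0,0,0]]'
python3 -m jog '[[-4,0,0,0,0,0],[-5,0,0,0,0,0],[-5,0,0,0,0,0],[-5,0,0,0,0,0],[-5,0,0,0,0,0],[-5,0,0,0,0,0]]'
python3 - <<'E'
from h import *
st(); a=snap("scene");b=snap("top"); bub(a,(284,194)); bub(b,(211,192))
for c,z in((b,.104),(a,.1)):
    hs=cv2.cvtColor(c["img"],cv2.COLOR_BGR2HSV); m=cv2.inRange(hs,(100,90,30),(128,255,255)); m[:165]=0;m[215:]=0; m[:,220:][:,80:]=0; m[:,:220]=0
    n,l,s_,ce=cv2.connectedComponentsWithStats(m); j=1+np.argmax(s_[1:,4]); ys,xs=np.nonzero(l==j)
    P=np.array([at(c,x,y,z)[:2] for x,y in zip(xs,ys)]); w,v=np.linalg.eigh(np.cov(P.T)); d=v[:,1]; print(s_[j],P.mean(0).round(4),"axis",np.arctan2(d[1],d[0]))
E
```

```text
time_s: 18.8
ee_pos: [0.5927, -0.015, 0.278]
eef_rot: [-3.14, -0.002, -0.615]
force: [0.3, 0.7, 7.0]
grip_width: 0.028
grip_force: 3.4
time_s: 19.6
ee_pos: [0.4362, 0.0948, 0.3873]
eef_rot: [-3.141, -0.001, -0.616]
force: [-0.7, 0.8, -0.3]
grip_width: 0.0285
grip_force: 0.0
time_s: 20.2
ee_pos: [0.3979, 0.1225, 0.3869]
eef_rot: [3.141, 0.0, -0.616]
force: [-0.2, -0.6, 0.4]
grip_width: 0.0283
grip_force: 0.0
{'time_s': np.float64(20.2), 'ee_pos': array([0.3979, 0.1225, 0.3869]), 'eef_rot': array([ 3.1411e+00,  4.0000e-04, -6.1640e-01]), 'force': array([-0.2382, -0.5855,  0.444 ]), 'grip_width': np.float64(0.0283), 'grip_force': np.float64(0.0)}
hull [54, 58, 75, 56] contrast 61.1 off mm [ 0.6 -0.2] face [0.5824 0.0618]
hull [61, 39, 82, 79] contrast 49.1 off mm [0.  0.5] face [0.5845 0.0603]
[234 183  10   9  40] [ 0.5848 -0.0106] axis 2.397162750962528
[261 191   7  13  50] [ 0.6008 -0.0197] axis 2.499184623618841
```

```bash
python3 - <<'E'
from h import *
a=snap("scene")
m=cv2.inRange(cv2.cvtColor(a["img"],cv2.COLOR_BGR2HSV),(100,90,30),(128,255,255)); m[:165]=0;m[215:]=0;m[:,:220]=0;m[:,300:]=0
ys,xs=np.nonzero(m); print("seen",xs.min(),xs.max(),ys.min(),ys.max())
for t in(-.605,-.25):
  for dz in(0,.0065):
    c,s=np.cos(t),np.sin(t)
    P=np.array([proj(a,[.5925+i*.02*c-j*.006*s,-.0143+i*.02*s+j*.006*c,z-dz]) for i in(1,-1) for j in(1,-1) for z in(.086,.104)])
    print(t,dz,P.min(0).round(1),P.max(0).round(1))
m=cv2.inRange(cv2.cvtColor(cv2.imread("pics/t0.png"),cv2.COLOR_BGR2HSV),(0,0,0),(1,1,1))
st()
E
```

```text
seen 261 267 191 203
-0.605 0 [261.3 189.3] [267.  203.1]
-0.605 0.0065 [261.3 190.8] [267.  204.6]
-0.25 0 [260.7 189.3] [267.7 203.1]
-0.25 0.0065 [260.7 190.8] [267.7 204.6]
{'time_s': np.float64(20.35), 'ee_pos': array([0.3975, 0.1228, 0.3869]), 'eef_rot': array([ 3.1412e+00,  3.0000e-04, -6.1590e-01]), 'force': array([ 0.5956, -0.2857,  0.2637]), 'grip_width': np.float64(0.0281), 'grip_force': np.float64(0.0)}
```

```bash
python3 - <<'E'
from h import *
a=snap("scene"); o=cv2.imread("pics/m7.png")[:,400:].astype(float).sum(2); n=lev(a,245,165,50,75,8).astype(float).sum(2)
for x in(110,130,150,170,190): 
    print(x,"old",o[285:380:8,x-4:x+5].mean(1).round().astype(int)); print(x,"new",n[285:380:8,x-4:x+5].mean(1).round().astype(int))
E
```

```text
110 old [ 70 133 205 281 313 326 301 254 208 149  74  54]
110 new [ 63 116 213 276 321 326 304 264 213 150  77  39]
130 old [ 59  39  53  92 186 296 337 314 268 230 160 100]
130 new [ 91  92  76  94 189 304 338 314 265 222 156 104]
150 old [103  58  55  51 107 232 317 297 279 260 213 180]
150 new [209 217 244 209 135 229 319 303 278 248 208 180]
170 old [116  79  35  45 132 257 335 324 284 242 182  87]
170 new [109  98  62  53 114 259 336 325 289 249 197  94]
190 old [163  76  61 129 234 311 322 296 243 201 189 182]
190 new [ 41  51  66 137 234 307 324 301 240 212 202 180]
```

```bash
python3 - <<'E'
from h import *
a=snap("scene"); o=cv2.imread("pics/m7.png")[:,400:]; n=lev(a,245,165,50,75,8)
for nm,im,ts in(("old",o,(.795,)),("new",n,(-.605,))):
    m=cv2.inRange(cv2.cvtColor(im,cv2.COLOR_BGR2HSV),(100,90,60),(128,255,255)); m[:200]=0;m[340:]=0;m[:,:80]=0;m[:,240:]=0
    ys,xs=np.nonzero(m); r=lambda v,b:(v+.5)/8-.5+b
    print(nm,r(xs.min(),245).round(2),r(xs.max(),245).round(2),r(ys.min(),165).round(2),r(ys.max(),165).round(2),"mean",r(xs.mean(),245).round(2),r(ys.mean(),165).round(2))
    for t in ts:
      for dz in(0,.0065):
        c,s=np.cos(t),np.sin(t)
        P=np.array([proj(a,[.5925+i*.02*c-j*.006*s,-.0143+i*.02*s+j*.006*c,z-dz]) for i in(1,-1) for j in(1,-1) for z in(.085,.104)])
        print("  pred dz",dz,P.min(0).round(2),P.max(0).round(2))
E
```

```text
old 257.44 271.06 192.56 200.81 mean 264.06 196.93
  pred dz 0 [257.28 191.26] [271.15 201.24]
  pred dz 0.0065 [257.25 192.79] [271.08 202.74]
new 260.81 267.31 190.31 203.19 mean 264.01 197.19
  pred dz 0 [261.32 189.28] [267.01 203.29]
  pred dz 0.0065 [261.28 190.81] [266.95 204.78]
```

The bar's outline fits the sprung-up prediction at the green mark, with the same bias as before the turn. The stirrer is still level, so I'll hand in.

```bash
python3 -c "
from station import ctrl
print(ctrl.hand_in())"
```

```text
the job is handed in; nothing more can be done
None
```

I handed the job in at about 20 s of the 72 s limit; no verdict came back, but by the last camera measurements the bubble is inside the ring with the stirrer level on the wedge, the knob is sprung up at the green mark, and the arm is clear of everything.

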